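# Push the bench tools home in their cradles and lock them in

## Task

Stow the hand rake and the wooden tamper in the potting-bench tool rack: slide the blue locking bar fully open by its brass knob, then push each tool from behind along its own lane, without lifting it out, until it drops flat into the sunken black cradle at the lane's end. When both lie in their cradles, slide the bar fully shut again so that it covers both handle ends, and leave the pot, the bottle and the clip tray undisturbed.

Things in the scene. Friction and masses are not known exactly. Their poses are not given: they have to be found in the camera images.
- rack: Fixed wooden tool rack, 359 x 128 mm. Origin: centre of its underside, on the bench; x along the lanes to the closed end, z up. Two lanes at y = +30 and -30 mm, 52 mm wide, 8 mm walls, wall tops at z = 38. Lane floor z = 18 from the open end x = -179 to a step at x = 8; beyond it the cradles. Each lane starts with one tool (either), head to the cradle, before the bar. All in mm.
- cradle_a (a point): Centre of the cradle in the y = +30 mm lane, on its floor (black), 8 mm above the bench, at rack x = 88 mm. The cradle is a sunken bed 160 mm long (rack x = 8 to the end stop at 168 mm), 10 mm lower than the lane before it. Seated, a tool lies wholly past the step, flat on this floor, its origin within 6 mm of this point.
- cradle_b (a point): The same for the y = -30 mm lane. On this side of the rack a 38 mm high arm that carries the locking bar sticks out, from rack y = -64 to -184 mm, at rack x = 18 to 40 mm.
- rake: Hand rake with a green silicone handle and a steel head with five upright tines. 150 mm long, 48 wide, 28 high, lying flat. Origin: centre of its underside; x points to the head, z up. The butt behind is a block 44 mm wide, 28 mm high, its end face 75 mm behind the origin; the handle is 26 mm wide. About 0.15 kg.
- tamper: Dark wooden pot tamper with a solid block head and a brass band. 150 mm long, 48 wide, 28 high, lying flat. Origin: centre of its underside; x points to the head, z up. The butt behind is a block 44 mm wide, 28 mm high, its end face 75 mm behind the origin; the handle is 26 mm wide. About 0.15 kg.
- keeper (a joint): Slide of the blue locking bar along the rack's -y, in m: 0 shut (over both lanes), 0.115 open (clear of both). Starts (nearly) shut; about 1.5 N friction, stays where left. Bar 96 mm long along rack y, 16 mm wide, centred at rack x = 29 mm, underside 39.5 mm and top 52.5 mm above the bench: a seated tool (top at 36 mm) passes under it, an unseated one (46 mm) does not.
- keeper_knob (a point): Top centre of the upright brass knob on the middle of the locking bar: 24 mm diameter, 27 mm tall, its top 79.5 mm above the bench. Lies at rack x = 29 mm, y = -8 mm when shut and -123 mm when open.
- pot: Terracotta pot standing on its saucer (one piece), 140 mm across at the saucer, 119 mm high; origin at the centre of its underside. Bystander.
- bottle: Capped green glass bottle, 64 mm diameter, 150 mm high; origin at the centre of its underside. Bystander.
- clip_tray: Shallow open wooden tray with green plant clips, 90 x 130 x 28 mm; origin at the centre of its underside. Bystander.
There are look-alikes about, which are no part of the job. Several things have the shape of the tamper; the one meant has the colours described above.

How it is judged:
By the outcome, as a careful person would: the job done as asked, in the order asked, and still so for the second after the job is handed in, with the robot touching nothing.
It also fails if it takes over 67 s, if anything falls off the work surface, if the arm or the gripper's body presses on something with over 40 N, if the wrist force passes 120 N, or if a joint passes its speed limit or range.

## Robot

A 7-joint arm with a two-finger parallel gripper is mounted at the origin on the work surface. World frame = base frame: x ahead of the robot, y to its left, z up, the work surface at z = 0. Lengths are in m, angles in rad, forces in N, time in s.
With the tool pointing down it reaches from about 0.4 to 0.85 m from the base axis. Payload 6.9 kg.
Tool frame: the origin (TCP) lies at the very end of the fingers, on their centre line; the grasp point (between the pads) lies 19 mm behind it; z points along the fingers, y is the line along which they close (so a half turn about z gives the same grasp; the last joint's range is limited). The gripper opens to 85 mm and grips with 20 to 120 N. Pads are 22 mm wide; open, the fingers measure 114 mm over their backs; the gripper's body (76 mm by 85 mm) begins 54 mm behind the grasp point. The pads swing forward as they close: fully open they stand 13 mm farther back than shut.
Start: joints at [1.377, 0.507, -0.238, 1.5, 0.126, 1.149, -0.155], TCP at [0.185, -0.597, 0.231] pointing down, gripper open.
Joint ranges: [-3.08, 3.08], [-0.24, 2.05], [-1.43, 1.35], [0, 2.5], [-1.52, 4.66], [0.17, 1.96], [-2.89, 2.89]. Speed limits (rad/s): [2.39, 2.39, 3.14, 3.14, 3.14, 3.14, 3.14].

## Interface

Orientations are given as a unit quaternion [x, y, z, w].
In Python, from station import env gives the robot as it stands.
- The arm moves only by the tool step_arm, never from a script. Its argument "motion" is a list that holds one entry, the list of rows, each a list of 7 numbers: the turn, a rotation vector about the tool's x, y, z in units of 2 rad (1.0 is 2 rad), then the shift along the tool's x, y, z in units of 300 mm (1.0 is 300 mm), then the opening, from -1 (shut) to 1 (fully open). In form: [[[wx, wy, wz, x, y, z, grip], ...]]. A call has 1 to 5 rows; each row shifts and turns the commanded pose from where the row before left it, along the tool's axes as they then stand; what a row does not reach is not made up. A row lasts 1/12 s, in which the tool goes at most 41.7 mm and 7.16 degrees, less where a joint would pass 70% of its speed; a pose out of reach is approached as far as the arm can. A call with a number of a shift or a turn outside -1 to 1 is refused whole. A call with a gripper value outside its range is refused whole. The fingers move at their own pace and stop on an object; the grip force is fixed at half the most. Time passes only in rows, so rows that do not move let the fingers close. It gives the time, the measured TCP pose, the force, the opening and the grip force at its end, in the units of the state.
- env.read_state(): the state, without advancing time (a new reading comes with each control period).
- env.capture(name): name is "scene" or "top"; returns a dict with "frame" (480x640x3 uint8, red, green, blue), "range_z" (480x640 float32, m along the optical axis (not along the pixel's ray), 0 where there is no reading), "fovy" (degrees; the focal length in pixels is half the picture's height over the tangent of half this angle, whatever the lens; pixels are square), "cx", "cy" (the principal point, pixels), "dist" ([k1, k2, p1, p2, k3] as OpenCV has them; the pictures are not rectified), "world_to_cam" (4x4, takes a point from world to camera coordinates). Camera axes: x right, y up, looking along -z (the intrinsics and any distortion apply to the point x, -y, -z); pixel columns grow to the right and rows downward; lengths in m; the calibration is good to about 2 mm. A picture is of the moment at which its call begins.
- env.hand_in(): hands the job in; it is judged then, once.
The state is a dict: "time": time; "qpos": joint angles; "joint_velocities": joint speeds; "tau": joint torques, N m; "eef_pos": TCP position; "orientation": TCP orientation; "ft_force": force on the tool from outside, world axes, zero at the start; "ft_torque": the same for the moment, N m; "grip_width": finger opening in m; "grip_force": force on a finger pad.
Only numpy, scipy, OpenCV 4.12 (cv2) and the standard library are available. Lean on these libraries where they do the work, as an engineer would, in place of code of your own. Each camera call takes 0.05 s, during which the arm holds its last target. There are 200 camera calls.

## Working session

There is one attempt and no reset: what is moved stays moved. The work goes in short steps, Python scripts to look and compute and a tool call to move; the robot and the scene stay as the last step left them, time stands still between calls to the robot, and variables do not carry over. Pictures are saved under pics/ and viewed, at most 10 in all, crops included, and the job is handed in when it is done.

Besides the shell and the picture viewer there is one more tool, called after "Emit:" as name(argument=value, ...), one argument or row to a line, values as JSON. step_arm: Moves the arm, as the interface text tells. Its arguments: {"type":"object","properties":{"motion":{"type":"array"}},"required":["motion"]}

```bash
mkdir -p pics; cat > h.py <<'E'
import numpy as np, cv2, pickle
from station import env
def cap(n):
    c=env.capture(n); pickle.dump(c,open(f'{n}.pkl','wb')); return c
def K(c):
    f=240/np.tan(np.radians(c['fovy'])/2); return np.array([[f,0,c['cx']],[0,f,c['cy']],[0,0,1.]])
def px2w(c,u,v,z=None):
    """pixel -> world, by depth or on the plane z"""
    p=cv2.undistortPoints(np.array([[[u,v]]],float),K(c),np.array(c['dist'],float))[0,0]
    d=np.array([p[0],-p[1],-1.]); T=np.linalg.inv(c['world_to_cam'])
    o=T[:3,3]; r=T[:3,:3]@d
    s=c['range_z'][int(round(v)),int(round(u))] if z is None else (z-o[2])/r[2]
    return o+s*r
def w2px(c,P):
    q=(np.c_[np.atleast_2d(P),np.ones(len(np.atleast_2d(P)))]@np.array(c['world_to_cam']).T)[:,:3]*[1,-1,-1]
    return cv2.projectPoints(q,np.zeros(3),np.zeros(3),K(c),np.array(c['dist'],float))[0][:,0]
E
python3 - <<'E'
from h import *
for n in('top','scene'):
    c=cap(n); cv2.imwrite(f'pics/{n}0.png',c['frame'][:,:,::-1]); print(n,c['fovy'],c['dist'],np.linalg.inv(c['world_to_cam'])[:3,3])
s=env.read_state(); print(s)
E
```

```text
top 47.250770631951234 [-0.10528101  0.          0.          0.          0.        ] [ 0.41835472 -0.00743315  1.25649797]
scene 56.55560303484081 [-0.09258319  0.          0.          0.          0.        ] [1.10440305 0.1838475  0.74573093]
{'time': 0.1, 'qpos': array([ 1.37650086,  0.50824657, -0.23750879,  1.5010512 ,  0.12570759,
        1.1488673 , -0.15477597]), 'joint_velocities': array([-2.27529696e-04, -2.22717187e-03, -5.81210131e-04, -2.72960079e-03,
       -1.23378411e-03,  1.55586071e-04,  7.61827190e-05]), 'tau': array([-4.30113520e-03, -6.21830177e+01, -2.19443254e+00, -2.50203609e+01,
        1.25146747e-02,  7.75793160e-03, -5.15723264e-05]), 'eef_pos': array([ 0.18436292, -0.59672085,  0.23051394]), 'orientation': array([ 9.88784468e-01,  1.49347404e-01, -1.40293924e-04, -7.79904196e-04]), 'ft_force': array([ 0.27017017, -0.73608163, -0.48264893]), 'ft_torque': array([-0.01309955, -0.00513788, -0.0481096 ]), 'grip_force': 0.0, 'grip_width': 0.08537201354674794}
```

View pics/top0.png

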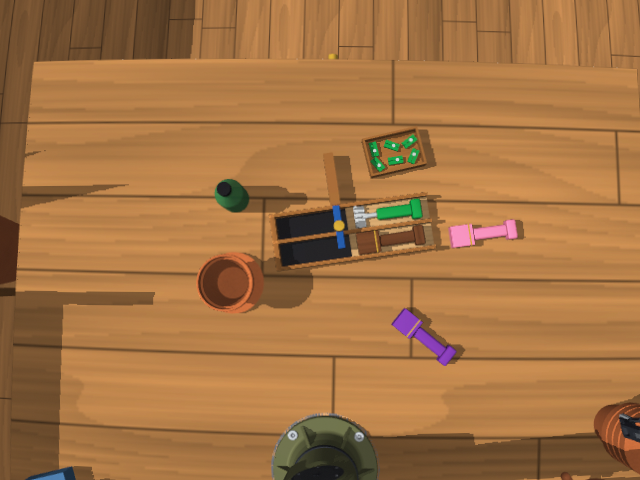

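View pics/scene0.png

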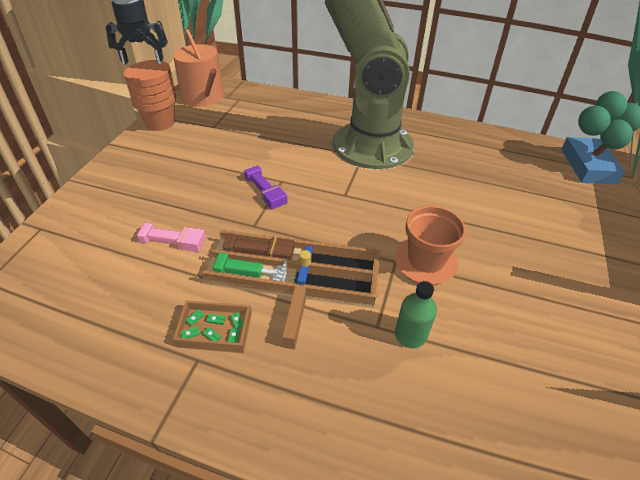

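Top view: rack from (275,215–270) to (437,195–245). The closed end is on the left and the arm points up at (335,180). The knob is at (339,226), the green rake at (390,212), and the dark tamper at (390,239). Tamper-shaped candidates are brown (390,239), pink (485,233) and purple (427,337). The dark wooden one with a brass band, in the lane, fits the description. I'll confirm it in a crop.

```bash
python3 - <<'E'
from h import *
c=pickle.load(open('top.pkl','rb'))
im=c['frame'][185:285,260:460,::-1]
cv2.imwrite('pics/crop1.png',cv2.resize(im,None,fx=4,fy=4,interpolation=cv2.INTER_CUBIC))
for u,v in[(339,226),(420,209),(421,236),(335,175),(290,225),(300,250),(461,236),(512,230)]: print(u,v,px2w(c,u,v).round(4))
E
```

```text
339 226 [ 0.5374 -0.0221  0.0766]
420 209 [ 0.5816 -0.202   0.0462]
421 236 [ 0.5216 -0.2047  0.0437]
335 175 [ 0.6566 -0.0118  0.0381]
290 225 [0.545  0.0895 0.0042]
300 250 [0.4879 0.0651 0.0059]
461 236 [ 0.5246 -0.2978  0.0277]
512 230 [ 0.5401 -0.4142  0.0287]
```

View pics/crop1.png

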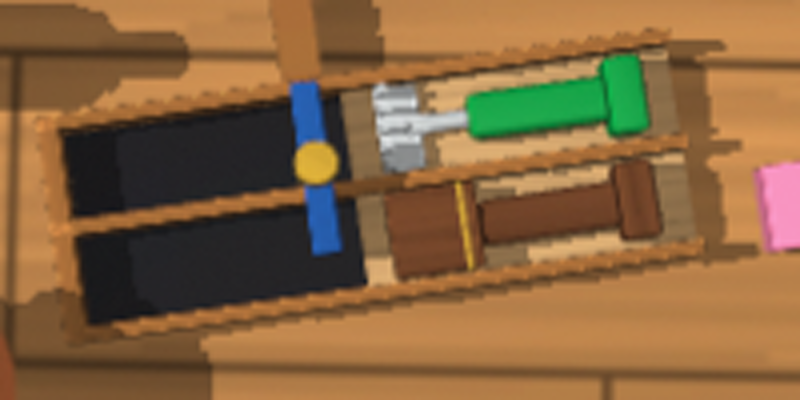

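The crop confirms the brown tool with the brass band at crop (460,225) is the tamper, in the near lane. The green rake is in the far lane. Next I'll fit the rack pose.

```bash
cat >> h.py <<'E'
def cloud(c,u0,u1,v0,v1):
    u,v=np.meshgrid(np.arange(u0,u1),np.arange(v0,v1)); uv=np.c_[u.ravel(),v.ravel()].astype(float)
    p=cv2.undistortPoints(uv[:,None],K(c),np.array(c['dist'],float))[:,0]
    s=c['range_z'][v0:v1,u0:u1].ravel()
    T=np.linalg.inv(c['world_to_cam']); d=np.c_[p[:,0],-p[:,1],-np.ones(len(p))]*s[:,None]
    return uv,d@T[:3,:3].T+T[:3,3]
E
python3 - <<'E'
from h import *
from scipy.optimize import least_squares
c=pickle.load(open('top.pkl','rb'))
cr=np.array([(38,122),(672,32),(703,245),(72,338)])
uv=260+(cr[:,:1]+.5)/4-.5, 185+(cr[:,1:]+.5)/4-.5
W=np.array([px2w(c,a[0],b[0],.038)[:2] for a,b in zip(*uv)])
M=np.array([(179.5,-64),(-179.5,-64),(-179.5,64),(179.5,64)])/1000
R=lambda a:np.array([[np.cos(a),-np.sin(a)],[np.sin(a),np.cos(a)]])
f=lambda q:(M@R(q[2]).T+q[:2]-W).ravel()
r=least_squares(f,[.53,-.05,1.6]); print('rack',r.x,(r.fun*1000).round(1))
uvk=cr
q,P=cloud(c,262,450,185,285)
m=(P[:,2]>.034)&(P[:,2]<.041)
L=(P[:,:2]-r.x[:2])@R(r.x[2])
print('knob', (L[P[:,2]>.07]).mean(0), np.c_[P[P[:,2]>.07].mean(0)].T, (P[:,2]>.07).sum())
b=(P[:,2]>.046)&(P[:,2]<.06)&(abs(L[:,0]-.029)<.02);print('bar',L[b].min(0),L[b].max(0),P[b,2].mean())
f=(P[:,2]<.014)&(L[:,0]>.03)&(L[:,0]<.15)&(abs(L[:,1])<.05)
print('floor z',np.median(P[f,2]),'lane z',np.median(P[(abs(L[:,0]+.005)<.01)&(abs(abs(L[:,1])-.03)<.02),2]))
col=c['frame'][185:285,262:450].reshape(-1,3).astype(int)
g=(col[:,1]>col[:,0]*1.6)&(col[:,1]>col[:,2]*1.3)&(P[:,2]>.03)
print('rake',L[g].min(0),L[g].max(0),np.median(P[g,2]))
t=(col[:,0]<125)&(P[:,2]>.035)&(L[:,1]>0)&(L[:,0]<0)
print('tamper',L[t].min(0),L[t].max(0),np.median(P[t,2]))
for lab,m2 in(('wallR',(abs(L[:,0])<.15)&(P[:,2]>.03)&(P[:,2]<.042)&(abs(L[:,1])>.055)&(L[:,0]<0)),):
    for s in(-1,1):
        z=L[m2&(np.sign(L[:,1])==s)]; print(lab,s,z.mean(0))
E
```

```text
rack [ 0.53159514 -0.05296378  1.7329107 ] [ 2.7  0.1  3.6  0.7 -3.2 -2.6 -3.1  1.8]
knob [0.04598931 0.04291613] [[ 0.4818188  -0.01450436  0.6311348 ]] 177
bar [ 0.02249655 -0.06032435] [0.03873895 0.03617315] 0.05265078063505521
floor z 0.00872817510084789 lane z 0.021690761180567897
rake [-0.1582325  -0.05026446] [0.06321124 0.10440675] 0.04287952676454432
tamper [-0.16508416  0.00074376] [-0.00052345  0.06532169] 0.044539966156780464
wallR -1 [-0.07480025 -0.05879313]
wallR 1 [-0.0726983   0.06104081]
```

```bash
cat > fit.py <<'E'
from h import *
from scipy.optimize import least_squares
R=lambda a:np.array([[np.cos(a),-np.sin(a)],[np.sin(a),np.cos(a)]])
c=pickle.load(open('top.pkl','rb'))
q,P=cloud(c,262,450,185,285)
x=np.array([.5316,-.0530,1.7329])
loc=lambda x:(P[:,:2]-x[:2])@R(x[2])
zw=(P[:,2]>.034)&(P[:,2]<.0405)
for i in range(5):
    L=loc(x); res=[]
    sel=[zw&(abs(L[:,1]-y)<.006)&(abs(L[:,0]+.08)<.25)&(abs(L[:,0])<.175)&((L[:,0]<.01)|(L[:,0]>.045)) for y in(-.06,.06)]
    end=zw&(abs(L[:,0]-.1735)<.008)&(abs(L[:,1])<.05)
    def f(x):
        L=loc(x); return np.r_[L[sel[0],1]+.06,L[sel[1],1]-.06,(L[end,0]-.1737)]
    r=least_squares(f,x,loss='soft_l1',f_scale=.002); x=r.x
L=loc(x); print('rack',x,np.degrees(x[2]),[s.sum() for s in sel],end.sum(),np.sqrt((r.fun**2).mean()))
k=(P[:,2]>.07)&(P[:,2]<.09); print('knob',L[k].mean(0),P[k].mean(0),k.sum())
b=(P[:,2]>.048)&(P[:,2]<.06)&(abs(L[:,0]-.029)<.02);print('bar',L[b].min(0),L[b].max(0))
for n,y in(('rake',-.03),('tamper',.03)):
    t=(P[:,2]>.041)&(P[:,2]<.05)&(abs(L[:,1]-y)<.027)&(L[:,0]<0)&(L[:,0]>-.18); print(n,L[t].min(0),L[t].max(0))
q,P=cloud(c,440,480,215,260); L=loc(x); t=(P[:,2]>.02)&(P[:,2]<.04)&(L[:,0]<-.185); print('pink',L[t].max(0),L[t].min(0))
E
python3 fit.py
```

```text
rack [ 0.53039177 -0.05127501  1.73185641] 99.22806324790845 [np.int64(429), np.int64(410)] 197 0.002690830024443905
knob [ 0.02893479 -0.0122633 ] [ 0.53785624 -0.02074809  0.07895241] 94
bar [ 0.02090122 -0.0598623 ] [0.03685378 0.03528472]
rake [-0.17160734 -0.05670863] [-0.0106088  -0.00316774]
tamper [-0.16413988  0.00316285] [-0.00699834  0.05694037]
pink [-0.21935478  0.06881499] [-0.28629073  0.02023012]
```

```bash
cat > plan.py <<'E'
"""plan.py X Y Z n : rows (tool units) from the measured pose to rack-frame TCP target (mm), tool x along rack x"""
import sys
from h import *
from scipy.spatial.transform import Rotation as Ro
RX=np.array([.53039,-.05128]); A=1.73186
Rw=Ro.from_euler('z',A)
def rk(p): return np.r_[Rw.inv().apply(np.r_[p[:2]-RX,0])[:2],p[2]]*1000
if __name__=='__main__':
    X,Y,Z=map(float,sys.argv[1:4]); n=int(sys.argv[4])
    s=env.read_state(); p=np.array(s['eef_pos']); o=Ro.from_quat(s['orientation'])
    print('now rack mm',rk(p).round(1),'t',round(s['time'],2),'F',np.round(s['ft_force'],1),'w',s['grip_width'])
    t=Rw.apply([X/1e3,Y/1e3,0])+np.r_[RX,Z/1e3]; ot=Rw*Ro.from_euler('x',np.pi)
    v=(o.inv()*ot).as_rotvec(); st=Ro.from_rotvec(v/n)
    print('dist',np.linalg.norm(t-p).round(3),'turn deg',np.degrees(np.linalg.norm(v)).round(2))
    for i in range(n):
        print((v/n/2).round(4),(o.inv().apply((t-p)/n)/.3).round(4)); o=o*st
E
python3 plan.py 29 -12.3 220 18
python3 - <<'E'
from h import *; from plan import rk
c=pickle.load(open('top.pkl','rb'))
for n,x,y in(('rake',647,92),('tamper',659,199),('rakehead',374,110),('tamphead',388,230)): print(n,rk(px2w(c,260+(x+.5)/4-.5,185+(y+.5)/4-.5,.046)).round(1))
E
```

```text
now rack mm [-482.9  429.   230.5] t 0.1 F [ 0.3 -0.7 -0.5] w 0.08537201354674794
dist 0.676 turn deg 82.05
[-0.     -0.     -0.0398] [ 0.0941 -0.0826  0.0021]
[-0.     -0.     -0.0398] [ 0.1003 -0.0748  0.0021]
[-0.     -0.     -0.0398] [ 0.1059 -0.0666  0.0021]
[-0.     -0.     -0.0398] [ 0.1109 -0.058   0.002 ]
[-0.     -0.     -0.0398] [ 0.1152 -0.049   0.002 ]
[-0.     -0.     -0.0398] [ 0.1187 -0.0397  0.002 ]
[-0.     -0.     -0.0398] [ 0.1215 -0.0301  0.002 ]
[-0.     -0.     -0.0398] [ 0.1235 -0.0204  0.002 ]
[-0.     -0.     -0.0398] [ 0.1247 -0.0105  0.002 ]
[-0.     -0.     -0.0398] [ 0.1252 -0.0006  0.002 ]
[-0.     -0.     -0.0398] [0.1248 0.0094 0.002 ]
[-0.     -0.     -0.0398] [0.1237 0.0193 0.002 ]
[-0.     -0.     -0.0398] [0.1217 0.029  0.002 ]
[-0.     -0.     -0.0398] [0.1191 0.0386 0.002 ]
[-0.     -0.     -0.0398] [0.1156 0.048  0.002 ]
[-0.     -0.     -0.0398] [0.1114 0.057  0.002 ]
[-0.     -0.     -0.0398] [0.1065 0.0657 0.0019]
[-0.     -0.     -0.0398] [0.101  0.0739 0.0019]
rake [-160.5  -29.    46. ]
tamper [-157.7   30.9   46. ]
rakehead [ -8.7 -40.7  46. ]
tamphead [-6.6 26.4 46. ]
```

Emit:
step_arm(
  motion=[
    [[0,0,-0.04,0.094,-0.083,0.002,1],[0,0,-0.04,0.1,-0.075,0.002,1],[0,0,-0.04,0.106,-0.067,0.002,1],[0,0,-0.04,0.111,-0.058,0.002,1],[0,0,-0.04,0.115,-0.049,0.002,1]],
  ],
)

```text
time: 0.52
eef_pos: [0.2828, -0.435, 0.228]
orientation: [0.939, 0.345, -0.0, -0.0]
ft_force: [1.2, -0.6, 0.5]
grip_width: 0.0854
grip_force: 0.0
```

Emit:
step_arm(
  motion=[
    [[0,0,-0.04,0.119,-0.04,0.002,1],[0,0,-0.04,0.121,-0.03,0.002,1],[0,0,-0.04,0.123,-0.02,0.002,1],[0,0,-0.04,0.125,-0.01,0.002,1],[0,0,-0.04,0.125,0,0.002,1]],
  ],
)

```text
time: 0.93
eef_pos: [0.3807, -0.2751, 0.2252]
orientation: [0.852, 0.524, -0.0, -0.0]
ft_force: [1.4, -0.4, -0.6]
grip_width: 0.085
grip_force: 0.0
```

```bash
python3 plan.py 29 -12.3 220 8; python3 -c "
from h import *; print(env.read_state()['qpos'].round(2))"
```

```text
now rack mm [-196.9  183.7  225.2] t 0.93 F [ 1.4 -0.4 -0.6] w 0.08498064026114102
dist 0.299 turn deg 36.0
[-0.      0.     -0.0393] [0.1242 0.0107 0.0021]
[-0.      0.     -0.0393] [0.1229 0.0204 0.0021]
[-0.      0.     -0.0393] [0.121  0.03   0.0021]
[-0.      0.     -0.0393] [0.1182 0.0394 0.0021]
[-0.      0.     -0.0393] [0.1148 0.0486 0.0021]
[-0.      0.     -0.0393] [0.1106 0.0574 0.0021]
[-0.      0.     -0.0393] [0.1058 0.0659 0.0022]
[-0.      0.     -0.0393] [0.1003 0.074  0.0022]
[ 0.98  0.3  -0.54  1.9   0.18  0.99 -0.11]
```

Emit:
step_arm(
  motion=[
    [[0,0,-0.039,0.124,0.011,0.002,1],[0,0,-0.039,0.123,0.02,0.002,1],[0,0,-0.039,0.121,0.03,0.002,1],[0,0,-0.039,0.118,0.039,0.002,1],[0,0,-0.039,0.115,0.049,0.002,1]],
  ],
)

```text
time: 1.35
eef_pos: [0.4797, -0.1167, 0.2222]
orientation: [0.734, 0.679, -0.0, -0.0]
ft_force: [0.8, -0.3, -0.8]
grip_width: 0.0857
grip_force: 0.0
```

Emit:
step_arm(
  motion=[
    [[0,0,-0.039,0.111,0.057,0.002,1],[0,0,-0.039,0.106,0.066,0.002,1],[0,0,-0.039,0.1,0.074,0.002,1],[0,0,0,0,0,0.1,1],[0,0,0,0,0,0,1]],
  ],
)

```text
time: 1.77
eef_pos: [0.5375, -0.0209, 0.1868]
orientation: [0.649, 0.761, -0.001, -0.002]
ft_force: [-1.8, -0.8, -0.5]
grip_width: 0.0853
grip_force: 0.0
```

```bash
python3 plan.py 29 -12.3 60 5; python3 -c "
from h import *; print(env.read_state()['qpos'].round(2))"
```

```text
now rack mm [ 28.9 -11.9 186.8] t 1.77 F [-1.8 -0.8 -0.5] w 0.085294389314565
dist 0.127 turn deg 0.36
[-0.0005 -0.0002 -0.0003] [-0.0001  0.0007  0.0845]
[-0.0005 -0.0002 -0.0003] [-0.0001  0.0006  0.0845]
[-0.0005 -0.0002 -0.0003] [-0.      0.0005  0.0845]
[-0.0005 -0.0002 -0.0003] [0.     0.0004 0.0845]
[-0.0005 -0.0002 -0.0003] [0.0001 0.0003 0.0845]
[ 0.47  0.48 -0.72  1.79  0.37  1.01 -0.23]
```

Emit:
step_arm(
  motion=[
    [[0,0,0,0,0,0.12,1],[0,0,0,0,0,0.12,1],[0,0,0,0,0,0.12,1],[0,0,0,0,0,0.07,1],[0,0,0,0,0,0,1]],
  ],
)

```text
time: 2.18
eef_pos: [0.5358, -0.0247, 0.0579]
orientation: [0.652, 0.759, -0.003, -0.003]
ft_force: [-1.4, -0.4, 0.8]
grip_width: 0.0852
grip_force: 0.0
```

Emit:
step_arm(
  motion=[
    [[0,0,0,0,0,0,-1],[0,0,0,0,0,0,-1],[0,0,0,0,0,0,-1],[0,0,0,0,0,0,-1],[0,0,0,0,0,0,-1]],
  ],
)

```text
time: 2.6
eef_pos: [0.5396, -0.0233, 0.0628]
orientation: [0.651, 0.759, 0.001, 0.001]
ft_force: [-0.2, -0.1, 1.1]
grip_width: 0.0255
grip_force: 0.6
```

```bash
python3 plan.py 29 -123 57 4
```

```text
now rack mm [ 26.1 -13.5  62.8] t 2.6 F [-0.2 -0.1  1.1] w 0.02550393579591483
dist 0.11 turn deg 0.51
[ 0.0003  0.0001 -0.0011] [0.0032 0.0912 0.005 ]
[ 0.0003  0.0001 -0.0011] [0.003  0.0912 0.005 ]
[ 0.0003  0.0001 -0.0011] [0.0028 0.0912 0.0049]
[ 0.0003  0.0001 -0.0011] [0.0026 0.0912 0.0049]
```

Emit:
step_arm(
  motion=[
    [[0,0,0,0,0,0,-1],[0,0,0,0,0,0,-1],[0,0,0,0,0.03,0,-1],[0,0,0,0,0.05,0,-1],[0,0,0,0,0.06,0,-1]],
  ],
)

```text
time: 3.02
eef_pos: [0.5805, -0.0167, 0.063]
orientation: [0.651, 0.759, 0.0, 0.001]
ft_force: [-2.3, 1.0, 6.8]
grip_width: 0.0214
grip_force: 58.6
```

Emit:
step_arm(
  motion=[
    [[0,0,0,0,0.06,0,-1],[0,0,0,0,0.06,0,-1],[0,0,0,0,0.06,0,-1],[0,0,0,0,0.03,0,-1],[0,0,0,0,0,0,-1]],
  ],
)

```text
time: 3.43
eef_pos: [0.6457, -0.0061, 0.0631]
orientation: [0.651, 0.759, 0.002, 0.001]
ft_force: [1.9, -0.3, 6.0]
grip_width: 0.0217
grip_force: 59.2
```

```bash
python3 plan.py 29 -123 60 1
```

```text
now rack mm [  26.1 -121.    63.1] t 3.43 F [ 1.9 -0.3  6. ] w 0.021681555339277507
dist 0.005 turn deg 0.53
[ 0.0023 -0.0003 -0.004 ] [0.0097 0.0065 0.0104]
```

Emit:
step_arm(
  motion=[
    [[0,0,0,0,0.006,0,-1],[0,0,0,0,0.004,0,-1],[0,0,0,0,0.003,0,-1],[0,0,0,0,0,0,-1]],
  ],
)

```text
time: 3.77
eef_pos: [0.6473, -0.0059, 0.0631]
orientation: [0.651, 0.759, 0.001, 0.001]
ft_force: [-1.3, 0.8, 6.2]
grip_width: 0.0216
grip_force: 59.2
```

```bash
python3 plan.py 29 -123 60 1
```

```text
now rack mm [  26.1 -122.7   63.1] t 3.77 F [-1.3  0.8  6.2] w 0.02155567067723283
dist 0.004 turn deg 0.47
[ 0.0012 -0.0001 -0.0039] [0.0098 0.0009 0.0103]
```

Emit:
step_arm(
  motion=[
    [[0,0,0,0,0.008,0,-1],[0,0,0,0,0.004,0,-1],[0,0,0,0,0,0,-1],[0,0,0,0,0,0,-1]],
  ],
)

```text
time: 4.1
eef_pos: [0.6494, -0.0055, 0.063]
orientation: [0.651, 0.759, -0.0, -0.0]
ft_force: [-5.2, 0.9, 9.7]
grip_width: 0.0216
grip_force: 59.6
```

```bash
python3 plan.py 29 -123 60 1
```

```text
now rack mm [  26.1 -124.8   63. ] t 4.1 F [-5.2  0.9  9.7] w 0.0216263621191698
dist 0.005 turn deg 0.45
[-0.0002 -0.     -0.0039] [ 0.0097 -0.0062  0.0102]
```

Emit:
step_arm(
  motion=[
    [[0,0,0,0,-0.005,0,0.3],[0,0,0,0,0,0,0.3],[0,0,0,0,0,0,0.3],[0,0,0,0,0,-0.1,0.3],[0,0,0,0,0,-0.12,0.3]],
  ],
)

```text
time: 4.52
eef_pos: [0.6467, -0.0068, 0.1254]
orientation: [0.651, 0.759, -0.002, -0.002]
ft_force: [1.0, 0.1, 0.8]
grip_width: 0.0558
grip_force: 0.0
```

```bash
python3 plan.py -175 -30 120 6; python3 - <<'E'
from h import *; from plan import rk
c=cap('top'); q,P=cloud(c,290,370,140,240); L=np.array([rk(p) for p in P])
b=(P[:,2]>.047)&(P[:,2]<.057)&(abs(L[:,0]-29)<9); print(L[b].min(0),L[b].max(0),b.sum())
E
```

```text
now rack mm [  25.2 -121.9  125.4] t 4.52 F [1.  0.1 0.8] w 0.0558260611084266
dist 0.22 turn deg 0.57
[-0.0005 -0.0001 -0.0007] [-0.1116 -0.0501  0.0032]
[-0.0005 -0.0001 -0.0007] [-0.1116 -0.0503  0.0032]
[-0.0005 -0.0001 -0.0007] [-0.1115 -0.0505  0.0031]
[-0.0005 -0.0001 -0.0007] [-0.1114 -0.0506  0.0031]
[-0.0005 -0.0001 -0.0007] [-0.1114 -0.0508  0.0031]
[-0.0005 -0.0001 -0.0007] [-0.1113 -0.0509  0.003 ]
[  21.93028798 -110.44853324   47.10361049] [ 36.7365417  -74.83782974  55.9737839 ] 28
```

Emit:
step_arm(
  motion=[
    [[0,0,-0.001,-0.114,-0.05,0,-1],[0,0,-0.001,-0.114,-0.05,0,-1],[0,0,-0.001,-0.114,-0.05,0,-1],[0,0,-0.001,-0.114,-0.05,0,-1],[0,0,0,-0.114,-0.051,0,-1]],
  ],
)

```text
time: 4.98
eef_pos: [0.6005, -0.1887, 0.1276]
orientation: [0.648, 0.762, 0.0, 0.0]
ft_force: [0.7, -0.0, 0.2]
grip_width: 0.0002
grip_force: 0.0
```

Emit:
step_arm(
  motion=[
    [[0,0,0,-0.114,-0.051,0,-1],[0,0,0,0,0,0.05,-1],[0,0,0,0,0,0,-1]],
  ],
)

```text
time: 5.23
eef_pos: [0.589, -0.2273, 0.1102]
orientation: [0.65, 0.76, -0.001, -0.001]
ft_force: [0.1, 0.7, 0.2]
grip_width: 0.0002
grip_force: 0.0
```

```bash
python3 plan.py -180 -30 26 3;python3 -c "
from h import *; c=cap('scene'); cv2.imwrite('pics/s1.png',cv2.resize(c['frame'][170:370,120:420,::-1],None,fx=2.6,fy=2.6,interpolation=cv2.INTER_CUBIC))"
```

```text
now rack mm [-183.1  -29.7  110.2] t 5.23 F [0.1 0.7 0.2] w 0.00021289243512991187
dist 0.084 turn deg 0.4
[-0.0005  0.     -0.001 ] [0.0035 0.0007 0.0936]
[-0.0005  0.     -0.001 ] [0.0035 0.0006 0.0936]
[-0.0005  0.     -0.001 ] [0.0035 0.0005 0.0936]
```

View pics/s1.png

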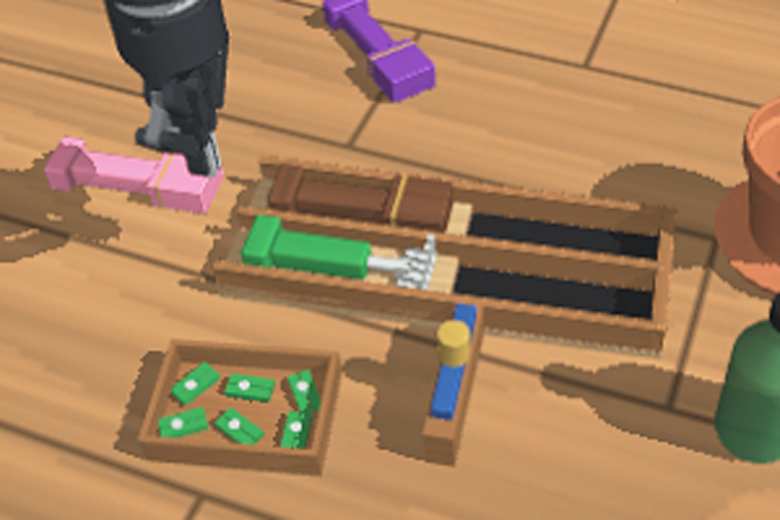

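The bar is fully open, with the knob at (453,340) beside the rack. Both lanes are clear and the closed fingers are behind the rake lane. I'm lowering the fingers.

Emit:
step_arm(
  motion=[
    [[0,0,0,0.01,0,0.09,-1],[0,0,0,0,0,0.09,-1],[0,0,0,0,0,0.07,-1],[0,0,0,0,0,0.02,-1],[0,0,0,0,0,0,-1]],
  ],
)

```text
time: 5.7
eef_pos: [0.5906, -0.2183, 0.0305]
orientation: [0.647, 0.762, -0.0, -0.001]
ft_force: [0.3, -1.3, 0.7]
grip_width: 0.0
grip_force: 0.0
```

```bash
python3 plan.py -5 -30 26 10
```

```text
now rack mm [-174.5  -32.6   30.5] t 5.7 F [ 0.3 -1.3  0.7] w 2.4997058135654685e-05
dist 0.17 turn deg 0.2
[-0.0001 -0.0001  0.0001] [ 0.0565 -0.0007  0.0016]
[-0.0001 -0.0001  0.0001] [ 0.0565 -0.0008  0.0016]
[-0.0001 -0.0001  0.0001] [ 0.0565 -0.0008  0.0016]
[-0.0001 -0.0001  0.0001] [ 0.0565 -0.0008  0.0016]
[-0.0001 -0.0001  0.0001] [ 0.0565 -0.0008  0.0016]
[-0.0001 -0.0001  0.0001] [ 0.0565 -0.0008  0.0016]
[-0.0001 -0.0001  0.0001] [ 0.0565 -0.0008  0.0016]
[-0.0001 -0.0001  0.0001] [ 0.0565 -0.0008  0.0015]
[-0.0001 -0.0001  0.0001] [ 0.0565 -0.0009  0.0015]
[-0.0001 -0.0001  0.0001] [ 0.0565 -0.0009  0.0015]
```

Emit:
step_arm(
  motion=[
    [[0,0,0,0.005,-0.008,0.015,-1],[0,0,0,0.015,0,0,-1],[0,0,0,0.035,0,0,-1],[0,0,0,0.04,0,0,-1],[0,0,0,0.04,0,0,-1]],
  ],
)

```text
time: 6.12
eef_pos: [0.5822, -0.1794, 0.028]
orientation: [0.648, 0.762, 0.0, 0.001]
ft_force: [0.7, -2.3, 0.7]
grip_width: -0.0001
grip_force: 1.1
```

Emit:
step_arm(
  motion=[
    [[0,0,0,0.04,0,0,-1],[0,0,0,0.04,0,0,-1],[0,0,0,0.04,0,0,-1],[0,0,0,0.04,0,0,-1],[0,0,0,0.03,0,0,-1]],
  ],
)

```text
time: 6.53
eef_pos: [0.5726, -0.1224, 0.0272]
orientation: [0.648, 0.762, 0.0, -0.0]
ft_force: [0.3, -1.9, 2.5]
grip_width: -0.0
grip_force: 1.5
```

```bash
python3 plan.py 2 -30 26 10;python3 -c "
from h import *; c=cap('scene'); cv2.imwrite('pics/s2.png',cv2.resize(c['frame'][200:320,180:400,::-1],None,fx=3.5,fy=3.5,interpolation=cv2.INTER_CUBIC))"
```

```text
now rack mm [-77.  -30.3  27.2] t 6.53 F [ 0.3 -1.9  2.5] w -3.5348150267107176e-05
dist 0.079 turn deg 0.06
[ 0.     -0.      0.0001] [ 0.0263 -0.0001  0.0004]
[ 0.     -0.      0.0001] [ 0.0263 -0.0001  0.0004]
[ 0.     -0.      0.0001] [ 0.0263 -0.0001  0.0004]
[ 0.     -0.      0.0001] [ 0.0263 -0.0001  0.0004]
[ 0.     -0.      0.0001] [ 0.0263 -0.0001  0.0004]
[ 0.     -0.      0.0001] [ 0.0263 -0.0001  0.0004]
[ 0.     -0.      0.0001] [ 0.0263 -0.0001  0.0004]
[ 0.     -0.      0.0001] [ 0.0263 -0.0001  0.0004]
[ 0.     -0.      0.0001] [ 0.0263 -0.0001  0.0004]
[ 0.     -0.      0.0001] [ 0.0263 -0.0001  0.0004]
```

View pics/s2.png

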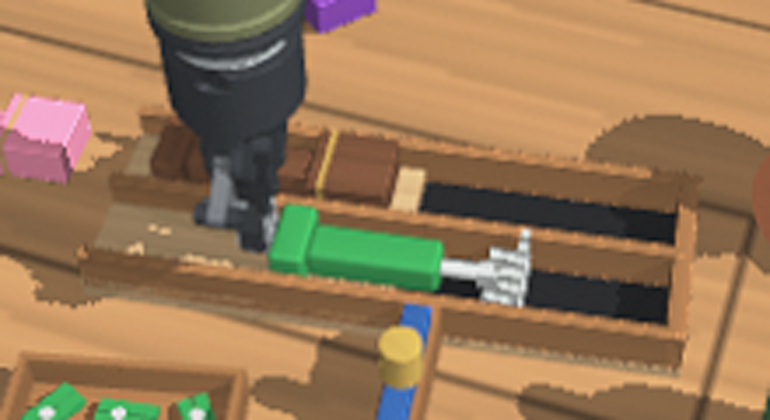

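The rake is sliding straight, with its head at (505,270) already over the cradle and the fingers on its butt. I'll keep pushing.

Emit:
step_arm(
  motion=[
    [[0,0,0,0.03,0,0,-1],[0,0,0,0.03,0,0,-1],[0,0,0,0.03,0,0,-1],[0,0,0,0.03,0,0,-1],[0,0,0,0.03,0,0,-1]],
  ],
)

```text
time: 7.0
eef_pos: [0.5654, -0.0792, 0.027]
orientation: [0.648, 0.762, -0.0, -0.0]
ft_force: [0.4, -2.4, 2.3]
grip_width: 0.0
grip_force: 1.4
```

Emit:
step_arm(
  motion=[
    [[0,0,0,0.025,0,0,-1],[0,0,0,0.025,0,0,-1],[0,0,0,0.02,0,0,-1],[0,0,0,0.015,0,0,-1],[0,0,0,0,0,0,-1]],
  ],
)

```text
time: 7.42
eef_pos: [0.5612, -0.053, 0.0269]
orientation: [0.647, 0.762, 0.0, -0.0]
ft_force: [0.2, -0.3, 0.0]
grip_width: -0.0001
grip_force: 0.0
```

```bash
cat > see.py <<'E'
import sys
from h import *; from plan import rk
Y=float(sys.argv[1])
c=cap('scene'); cv2.imwrite('pics/tmp.png',cv2.resize(c['frame'][200:320,180:400,::-1],None,fx=3.5,fy=3.5))
q,P=cloud(c,180,400,200,320); L=np.array([rk(p) for p in P]); col=c['frame'][200:320,180:400].reshape(-1,3).astype(int)
if Y<0: m=(col[:,1]>col[:,0]*1.6)&(col[:,1]>col[:,2]*1.3)
else: m=(col[:,0]<125)&(col[:,0]>col[:,2]*1.5)
m&=(abs(L[:,1]-Y)<24)&(L[:,2]<60)&(L[:,2]>14)&(abs(L[:,0])<170)
print(Y,m.sum())
for a in range(-170,170,20):
    k=m&(L[:,0]>=a)&(L[:,0]<a+20)
    if k.sum()>5: print(a,k.sum(),'z99',np.percentile(L[k,2],95).round(1),'xmin',np.percentile(L[k,0],3).round(1))
E
python3 plan.py 2 -30 26 4; python3 see.py -30
```

```text
now rack mm [ -6.6 -30.2  26.9] t 7.42 F [ 0.2 -0.3  0. ] w -6.910516702839232e-05
dist 0.009 turn deg 0.12
[-0.     -0.0001  0.0002] [ 0.0072 -0.0001  0.0008]
[-0.     -0.0001  0.0002] [ 0.0072 -0.0001  0.0008]
[-0.     -0.0001  0.0002] [ 0.0072 -0.0001  0.0008]
[-0.     -0.0001  0.0002] [ 0.0072 -0.0001  0.0008]
-30.0 710
-10 22 z99 48.2 xmin 7.5
10 194 z99 48.8 xmin 10.6
30 133 z99 43.3 xmin 30.8
50 136 z99 41.9 xmin 50.3
70 129 z99 40.1 xmin 70.8
90 96 z99 39.0 xmin 90.5
```

Emit:
step_arm(
  motion=[
    [[0,0,0,0.008,0,0,-1],[0,0,0,0.008,0,0,-1],[0,0,0,0,0,0,-1],[0,0,0,0,0,0,-1]],
  ],
)

```text
time: 7.8
eef_pos: [0.5607, -0.0499, 0.027]
orientation: [0.648, 0.762, 0.0, -0.0]
ft_force: [-0.1, 0.7, 0.0]
grip_width: -0.0001
grip_force: 0.0
```

```bash
python3 plan.py 2 -30 26 4; python3 see.py -30
```

```text
now rack mm [ -3.6 -30.2  27. ] t 7.8 F [-0.1  0.7  0. ] w -0.00014145535915509457
dist 0.006 turn deg 0.01
[ 0. -0. -0.] [ 0.0046 -0.0001  0.0008]
[ 0. -0. -0.] [ 0.0046 -0.0001  0.0008]
[ 0. -0. -0.] [ 0.0046 -0.0001  0.0008]
[ 0. -0. -0.] [ 0.0046 -0.0001  0.0008]
-30.0 709
10 185 z99 48.6 xmin 11.3
30 140 z99 43.0 xmin 30.2
50 135 z99 41.6 xmin 50.3
70 133 z99 40.6 xmin 70.6
90 115 z99 38.9 xmin 90.7
```

```bash
cp pics/tmp.png pics/s3.png
```

```text
(no output)
```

View pics/s3.png

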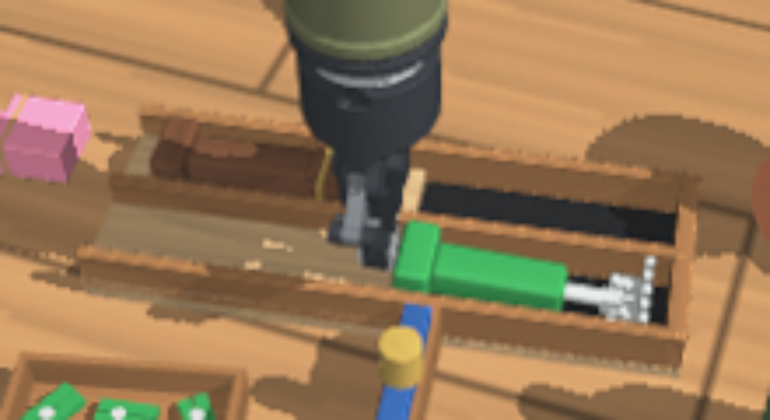

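The rake's head is down in the cradle at (635,295), but the butt at (415,255) is still high, at the step edge. It needs a few more mm.

Emit:
step_arm(
  motion=[
    [[0,0,0,0.007,0,0,-1],[0,0,0,0.007,0,0,-1],[0,0,0,0,0,0,-1],[0,0,0,0,0,0,-1]],
  ],
)

```text
time: 8.18
eef_pos: [0.5601, -0.0455, 0.027]
orientation: [0.648, 0.762, 0.0, -0.0]
ft_force: [-0.2, -0.2, -0.7]
grip_width: 0.0001
grip_force: 0.0
```

```bash
python3 plan.py 2 -30 26 4; python3 see.py -30
```

```text
now rack mm [  1.  -30.2  27. ] t 8.18 F [-0.2 -0.2 -0.7] w 0.00011663042645974366
dist 0.001 turn deg 0.02
[ 0. -0.  0.] [ 0.0009 -0.0002  0.0008]
[ 0. -0.  0.] [ 0.0009 -0.0002  0.0008]
[ 0. -0.  0.] [ 0.0009 -0.0002  0.0008]
[ 0. -0.  0.] [ 0.0009 -0.0002  0.0008]
-30.0 612
10 124 z99 39.5 xmin 14.6
30 131 z99 37.5 xmin 30.4
50 113 z99 35.1 xmin 50.3
70 114 z99 35.3 xmin 70.6
90 117 z99 35.4 xmin 90.9
110 13 z99 33.0 xmin 110.1
```

The rake dropped flat: its butt is at x≈14 and its top at about 36 mm. Next I'll move round to the tamper.

Emit:
step_arm(
  motion=[
    [[0,0,0,-0.03,0,0,-1],[0,0,0,0,0,-0.12,-1],[0,0,0,0,0,-0.13,-1],[0,0,0,-0.12,-0.04,0,-1],[0,0,0,-0.12,-0.04,0,-1]],
  ],
)

```text
time: 8.65
eef_pos: [0.5516, -0.1286, 0.1049]
orientation: [0.646, 0.763, 0.002, 0.002]
ft_force: [1.2, -0.8, -0.9]
grip_width: -0.0
grip_force: 0.0
```

Emit:
step_arm(
  motion=[
    [[0,0,0,-0.12,-0.04,0,-1],[0,0,0,-0.12,-0.04,0,-1],[0,0,0,-0.1,-0.04,0,-1],[0,0,0,0,0,0,-1],[0,0,0,0,0,0,-1]],
  ],
)

```text
time: 9.07
eef_pos: [0.5289, -0.2396, 0.1016]
orientation: [0.65, 0.76, -0.001, -0.0]
ft_force: [-0.6, 0.5, 0.0]
grip_width: -0.0
grip_force: 0.0
```

```bash
python3 plan.py -182 30 26 3
```

```text
now rack mm [-185.6   31.7  101.6] t 9.07 F [-0.6  0.5  0. ] w -2.6484661927320064e-05
dist 0.076 turn deg 0.34
[-0.0002  0.0001 -0.001 ] [0.0041 0.0019 0.084 ]
[-0.0002  0.0001 -0.001 ] [0.0041 0.0019 0.084 ]
[-0.0002  0.0001 -0.001 ] [0.0041 0.0019 0.084 ]
```

Emit:
step_arm(
  motion=[
    [[0,0,-0.002,0.012,0.004,0,-1],[0,0,0,0,0,0.09,-1],[0,0,0,0,0,0.09,-1],[0,0,0,0,0,0.06,-1],[0,0,0,0,0,0,-1]],
  ],
)

```text
time: 9.48
eef_pos: [0.5292, -0.2296, 0.0269]
orientation: [0.645, 0.764, -0.0, -0.003]
ft_force: [-0.7, -0.6, 0.0]
grip_width: 0.0002
grip_force: 0.0
```

```bash
python3 plan.py -10 30 26 10
```

```text
now rack mm [-175.8   29.7   26.9] t 9.48 F [-0.7 -0.6  0. ] w 0.0002105089436795087
dist 0.166 turn deg 0.53
[-0.0002 -0.0002  0.0004] [0.0553 0.0003 0.0005]
[-0.0002 -0.0002  0.0004] [0.0553 0.0003 0.0005]
[-0.0002 -0.0002  0.0004] [0.0553 0.0002 0.0005]
[-0.0002 -0.0002  0.0004] [0.0553 0.0002 0.0005]
[-0.0002 -0.0002  0.0004] [0.0553 0.0002 0.0004]
[-0.0002 -0.0002  0.0004] [0.0553 0.0001 0.0004]
[-0.0002 -0.0002  0.0004] [0.0553 0.0001 0.0004]
[-0.0002 -0.0002  0.0004] [0.0553 0.     0.0004]
[-0.0002 -0.0002  0.0004] [ 0.0553 -0.      0.0004]
[-0.0002 -0.0002  0.0004] [ 0.0553 -0.      0.0003]
```

Emit:
step_arm(
  motion=[
    [[0,0,0.002,0.015,0,0,-1],[0,0,0,0.025,0,0,-1],[0,0,0,0.035,0,0,-1],[0,0,0,0.04,0,0,-1],[0,0,0,0.04,0,0,-1]],
  ],
)

```text
time: 9.9
eef_pos: [0.5238, -0.1853, 0.0312]
orientation: [0.648, 0.762, 0.0, 0.001]
ft_force: [0.6, -1.0, 1.0]
grip_width: 0.0
grip_force: 1.0
```

Emit:
step_arm(
  motion=[
    [[0,0,0,0.04,0,0,-1],[0,0,0,0.04,0,0,-1],[0,0,0,0.04,0,0,-1],[0,0,0,0.04,0,0,-1],[0,0,0,0.03,0,0,-1]],
  ],
)

```text
time: 10.32
eef_pos: [0.5139, -0.1284, 0.0301]
orientation: [0.648, 0.762, 0.0, -0.0]
ft_force: [-0.1, -2.1, 0.7]
grip_width: 0.0002
grip_force: 1.0
```

```bash
python3 plan.py -10 30 26 6; python3 see.py 30
```

```text
now rack mm [-73.4  28.6  30.1] t 10.32 F [-0.1 -2.1  0.7] w 0.0002473107835947984
dist 0.064 turn deg 0.06
[ 0.     -0.      0.0001] [ 0.0352 -0.0007  0.0023]
[ 0.     -0.      0.0001] [ 0.0352 -0.0007  0.0023]
[ 0.     -0.      0.0001] [ 0.0352 -0.0007  0.0023]
[ 0.     -0.      0.0001] [ 0.0352 -0.0007  0.0023]
[ 0.     -0.      0.0001] [ 0.0352 -0.0008  0.0023]
[ 0.     -0.      0.0001] [ 0.0352 -0.0008  0.0023]
30.0 741
-170 13 z99 41.8 xmin -169.4
-150 22 z99 40.5 xmin -148.2
-130 14 z99 39.3 xmin -129.5
-70 42 z99 48.1 xmin -60.7
-50 110 z99 48.9 xmin -49.6
-30 89 z99 45.2 xmin -29.2
-10 96 z99 44.5 xmin -9.9
10 92 z99 44.7 xmin 11.1
30 68 z99 48.9 xmin 31.2
50 50 z99 49.6 xmin 51.4
70 46 z99 49.0 xmin 71.7
90 14 z99 39.9 xmin 91.2
110 17 z99 38.7 xmin 111.7
130 25 z99 37.7 xmin 130.4
150 43 z99 40.5 xmin 151.7
```

Emit:
step_arm(
  motion=[
    [[0,0,0,0.03,-0.002,0.005,-1],[0,0,0,0.03,-0.002,0.005,-1],[0,0,0,0.03,0,0,-1],[0,0,0,0.03,0,0,-1],[0,0,0,0.03,0,0,-1]],
  ],
)

```text
time: 10.78
eef_pos: [0.5054, -0.085, 0.0268]
orientation: [0.648, 0.762, -0.0, -0.0]
ft_force: [-0.0, -1.0, -0.3]
grip_width: -0.0002
grip_force: 0.3
```

Emit:
step_arm(
  motion=[
    [[0,0,0,0.025,0,0,-1],[0,0,0,0.025,0,0,-1],[0,0,0,0.015,0,0,-1],[0,0,0,0.01,0,0,-1],[0,0,0,0,0,0,-1]],
  ],
)

```text
time: 11.2
eef_pos: [0.5022, -0.0629, 0.0271]
orientation: [0.648, 0.762, 0.0, -0.0]
ft_force: [0.4, 1.0, 0.9]
grip_width: -0.0003
grip_force: 0.0
```

```bash
python3 plan.py 1 30 26 2; python3 see.py 30
```

```text
now rack mm [-7.  29.7 27.1] t 11.2 F [0.4 1.  0.9] w -0.00029677878416130174
dist 0.008 turn deg 0.05
[ 0.0001 -0.0001  0.0002] [ 0.0133 -0.0005  0.0018]
[ 0.0001 -0.0001  0.0002] [ 0.0133 -0.0005  0.0018]
30.0 561
-170 9 z99 38.5 xmin -167.8
-150 10 z99 40.1 xmin -145.6
-130 16 z99 39.6 xmin -129.7
-110 18 z99 41.5 xmin -108.6
-90 16 z99 40.5 xmin -88.0
-70 22 z99 38.0 xmin -68.1
-50 6 z99 38.9 xmin -48.5
-10 25 z99 48.7 xmin 5.1
10 78 z99 48.3 xmin 11.6
30 69 z99 41.4 xmin 31.1
50 66 z99 41.4 xmin 50.8
70 66 z99 39.3 xmin 70.4
90 86 z99 41.4 xmin 91.2
110 18 z99 42.5 xmin 110.8
130 15 z99 39.5 xmin 130.3
150 41 z99 40.6 xmin 153.7
```

Emit:
step_arm(
  motion=[
    [[0,0,0,0.01,0,0,-1],[0,0,0,0.01,0,0,-1],[0,0,0,0.007,0,0,-1],[0,0,0,0,0,0,-1],[0,0,0,0,0,0,-1]],
  ],
)

```text
time: 11.67
eef_pos: [0.5008, -0.0556, 0.027]
orientation: [0.648, 0.762, 0.0, -0.0]
ft_force: [0.3, 0.1, 0.9]
grip_width: 0.0001
grip_force: 0.0
```

```bash
python3 plan.py 1 30 26 2; python3 see.py 30 | grep -A9 "^\(-10\|10\)"
```

```text
now rack mm [ 0.5 29.8 27. ] t 11.67 F [0.3 0.1 0.9] w 6.421109005252838e-05
dist 0.001 turn deg 0.01
[ 0. -0.  0.] [ 0.0008 -0.0003  0.0017]
[ 0. -0.  0.] [ 0.0008 -0.0003  0.0017]
10 68 z99 39.1 xmin 12.9
30 60 z99 38.0 xmin 33.6
50 62 z99 36.2 xmin 50.6
70 66 z99 36.0 xmin 71.0
90 69 z99 36.5 xmin 91.4
110 59 z99 39.2 xmin 110.5
130 32 z99 39.5 xmin 130.2
150 58 z99 40.6 xmin 152.7
```

Both tools are down. Next I'll go back to the knob.

Emit:
step_arm(
  motion=[
    [[0,0,0,-0.03,0,0,-1],[0,0,0,0,0,-0.13,-1],[0,0,0,0,0,-0.13,-1],[0,0,0,0.02,0.09,-0.08,-1],[0,0,0,0.035,0.12,0,0.5]],
  ],
)

```text
time: 12.13
eef_pos: [0.5632, -0.0413, 0.1342]
orientation: [0.65, 0.76, 0.001, 0.003]
ft_force: [1.4, -0.2, -0.0]
grip_width: 0.0105
grip_force: 0.0
```

Emit:
step_arm(
  motion=[
    [[0,0,0,0.035,0.12,0,0.5],[0,0,0,0.035,0.12,0,0.5],[0,0,0,0,0.06,0,0.5],[0,0,0,0,0,0,0.5],[0,0,0,0,0,0,0.5]],
  ],
)

```text
time: 12.55
eef_pos: [0.6475, -0.0035, 0.1282]
orientation: [0.648, 0.762, -0.0, -0.0]
ft_force: [-0.3, 0.4, -0.0]
grip_width: 0.0638
grip_force: 0.0
```

```bash
python3 plan.py 29 -123 60 3; python3 see.py -30|grep "^10"; python3 - <<'E'
from h import *
c=cap('top'); cv2.imwrite('pics/t2.png',cv2.resize(c['frame'][135:285,260:460,::-1],None,fx=4,fy=4,interpolation=cv2.INTER_CUBIC))
E
```

```text
now rack mm [  28.4 -123.3  128.2] t 12.55 F [-0.3  0.4 -0. ] w 0.06375882683237465
dist 0.068 turn deg 0.06
[-0.0002 -0.0001 -0.    ] [ 0.0007 -0.0002  0.0758]
[-0.0002 -0.0001 -0.    ] [ 0.0007 -0.0002  0.0758]
[-0.0002 -0.0001 -0.    ] [ 0.0007 -0.0003  0.0758]
10 109 z99 39.5 xmin 15.8
```

View pics/t2.png

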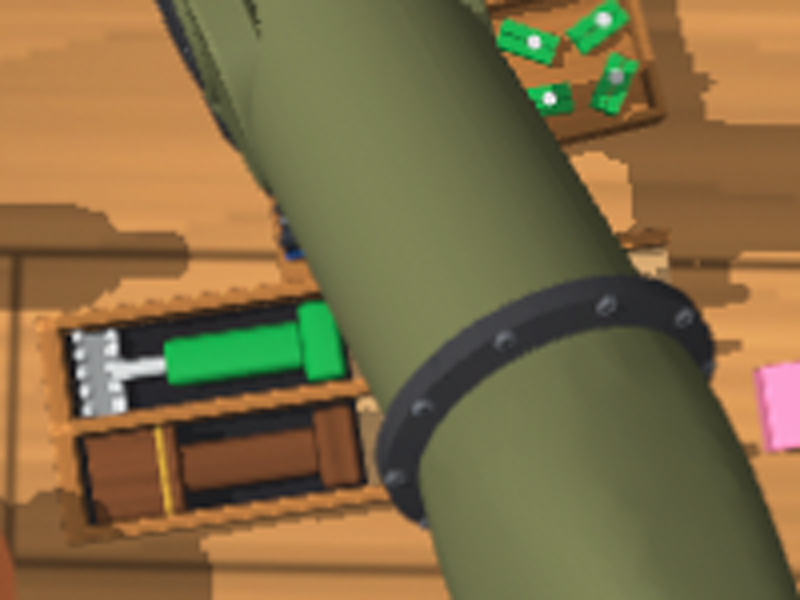

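Both tools lie in the black cradles: the rake at (210,355) and the tamper at (220,460), each past the step. I'll grasp the knob and slide the bar shut.

Emit:
step_arm(
  motion=[
    [[0,0,0,0,0,0.08,0.6],[0,0,0,0,0,0.08,0.6],[0,0,0,0,0,0.06,0.6],[0,0,0,0,0,0,0.6],[0,0,0,0,0,0,-1]],
  ],
)

```text
time: 13.07
eef_pos: [0.6461, -0.0041, 0.0627]
orientation: [0.648, 0.761, -0.001, -0.001]
ft_force: [0.6, 0.0, 0.2]
grip_width: 0.058
grip_force: 0.0
```

Emit:
step_arm(
  motion=[
    [[0,0,0,0,0,0,-1],[0,0,0,0,0,0,-1],[0,0,0,0,0,0,-1],[0,0,0,0,0,0,-1],[0,0,0,0,0,0,-1]],
  ],
)

```text
time: 13.48
eef_pos: [0.6483, -0.0031, 0.0649]
orientation: [0.648, 0.762, 0.001, 0.001]
ft_force: [-1.2, -0.7, 6.1]
grip_width: 0.0215
grip_force: 58.5
```

```bash
python3 plan.py 29 -8 62 6
```

```text
now rack mm [  28.7 -124.1   64.9] t 13.48 F [-1.2 -0.7  6.1] w 0.021487866077589613
dist 0.116 turn deg 0.17
[ 0.0002  0.0001 -0.    ] [ 0.0002 -0.0645  0.0014]
[ 0.0002  0.0001 -0.    ] [ 0.0002 -0.0645  0.0015]
[ 0.0002  0.0001 -0.    ] [ 0.0002 -0.0645  0.0015]
[ 0.0002  0.0001 -0.    ] [ 0.0002 -0.0645  0.0015]
[ 0.0002  0.0001 -0.    ] [ 0.0002 -0.0645  0.0015]
[ 0.0002  0.0001 -0.    ] [ 0.0002 -0.0645  0.0016]
```

Emit:
step_arm(
  motion=[
    [[0,0,0,0,-0.02,0,-1],[0,0,0,0,-0.04,0,-1],[0,0,0,0,-0.045,0,-1],[0,0,0,0,-0.045,0,-1],[0,0,0,0,-0.045,0,-1]],
  ],
)

```text
time: 13.9
eef_pos: [0.5909, -0.0124, 0.0649]
orientation: [0.648, 0.762, 0.002, 0.002]
ft_force: [2.6, -0.6, 6.6]
grip_width: 0.0217
grip_force: 59.2
```

Emit:
step_arm(
  motion=[
    [[0,0,0,0,-0.045,0,-1],[0,0,0,0,-0.045,0,-1],[0,0,0,0,-0.045,0,-1],[0,0,0,0,-0.04,0,-1],[0,0,0,0,-0.015,0,-1]],
  ],
)

```text
time: 14.32
eef_pos: [0.5352, -0.0214, 0.065]
orientation: [0.648, 0.762, 0.002, 0.003]
ft_force: [14.3, 0.9, -9.1]
grip_width: 0.0214
grip_force: 59.1
```

```bash
python3 plan.py 29 -8 62 1
```

```text
now rack mm [28.7 -9.5 65. ] t 14.32 F [14.3  0.9 -9.1] w 0.02139460261489031
dist 0.003 turn deg 0.4
[ 0.0035  0.0003 -0.    ] [ 0.0009 -0.0052  0.01  ]
```

Emit:
step_arm(
  motion=[
    [[0,0,0,0,-0.003,0,-1],[0,0,0,0,0,0,-1],[0,0,0,0,0,0,-1]],
  ],
)

```text
time: 14.57
eef_pos: [0.5353, -0.0214, 0.0649]
orientation: [0.648, 0.762, 0.002, 0.002]
ft_force: [4.5, 0.0, 4.6]
grip_width: 0.0211
grip_force: 60.4
```

Emit:
step_arm(
  motion=[
    [[0,0,0,0,0.003,0,0.4],[0,0,0,0,0,0,0.4],[0,0,0,0,0,0,0.4],[0,0,0,0,0,0,0.4],[0,0,0,0,0,-0.08,0.4]],
  ],
)

```text
time: 14.98
eef_pos: [0.5305, -0.0221, 0.0839]
orientation: [0.648, 0.762, -0.002, -0.003]
ft_force: [-0.1, -0.1, 0.1]
grip_width: 0.06
grip_force: 0.0
```

Emit:
step_arm(
  motion=[
    [[0,0,0,0,0,-0.12,0.4],[0,0,0,0,0,-0.12,0.4],[0,0,0,0,0,-0.1,0.4],[0,0,0,-0.1,-0.03,-0.05,0.4],[0,0,0,-0.12,-0.04,0,0.4]],
  ],
)

```text
time: 15.4
eef_pos: [0.5254, -0.0871, 0.2082]
orientation: [0.645, 0.764, 0.003, 0.003]
ft_force: [1.1, -1.1, -0.8]
grip_width: 0.0597
grip_force: 0.0
```

Emit:
step_arm(
  motion=[
    [[0,0,0,-0.12,-0.04,0,0.4],[0,0,0,-0.12,-0.04,0,0.4],[0,0,0,-0.12,-0.04,0,0.4],[0,0,0,-0.12,-0.04,0,0.4],[0,0,0,-0.12,-0.04,0,0.4]],
  ],
)

```text
time: 15.82
eef_pos: [0.4917, -0.2791, 0.2039]
orientation: [0.648, 0.762, -0.0, -0.0]
ft_force: [0.6, 0.2, 0.1]
grip_width: 0.0599
grip_force: 0.0
```

Emit:
step_arm(
  motion=[
    [[0,0,0,-0.1,-0.04,0,0.4],[0,0,0,0,0,0,0.4],[0,0,0,0,0,0,0.4]],
  ],
)

```text
time: 16.07
eef_pos: [0.4842, -0.3111, 0.2032]
orientation: [0.65, 0.76, -0.0, -0.001]
ft_force: [0.6, 0.8, -0.2]
grip_width: 0.0601
grip_force: 0.0
```

```bash
python3 - <<'E'
from h import *; from plan import rk
c=cap('top'); cv2.imwrite('pics/t3.png',cv2.resize(c['frame'][120:320,190:460,::-1],None,fx=2.9,fy=2.9,interpolation=cv2.INTER_CUBIC))
q,P=cloud(c,262,450,140,285); L=np.array([rk(p) for p in P])
k=(P[:,2]>.07)&(P[:,2]<.09)&(abs(L[:,0]-29)<20); print('knob',L[k].mean(0),k.sum())
b=(P[:,2]>.048)&(P[:,2]<.057)&(abs(L[:,0]-29)<9);print('bar',L[b].min(0),L[b].max(0))
E
python3 see.py -30; python3 see.py 30; python3 plan.py 0 0 200 1
```

```text
knob [28.91991886 -7.44924838 79.07054215] 95
bar [ 20.85804534 -55.77594852  48.2455559 ] [36.78313805 39.30726569 56.95005428]
-30.0 469
10 36 z99 38.6 xmin 14.2
30 79 z99 35.1 xmin 36.0
50 112 z99 35.5 xmin 50.6
70 113 z99 35.2 xmin 70.7
90 116 z99 35.0 xmin 90.8
110 13 z99 33.1 xmin 110.1
30.0 641
-170 7 z99 39.2 xmin -167.1
-150 9 z99 38.5 xmin -148.7
-130 10 z99 38.5 xmin -129.7
-110 10 z99 39.2 xmin -107.8
-90 16 z99 39.7 xmin -87.5
-50 7 z99 39.6 xmin -44.9
-30 15 z99 37.6 xmin -26.5
-10 20 z99 37.5 xmin -8.8
10 10 z99 39.2 xmin 11.6
30 51 z99 35.6 xmin 38.3
50 81 z99 36.4 xmin 50.8
70 86 z99 35.7 xmin 71.1
90 80 z99 35.7 xmin 91.4
110 81 z99 39.4 xmin 110.4
130 84 z99 39.4 xmin 130.3
150 69 z99 40.4 xmin 151.1
now rack mm [-245.6   84.8  204. ] t 16.22 F [-0.9  0.2 -0.1] w 0.05995056192690077
dist 0.26 turn deg 0.13
[ 0.     -0.0005  0.001 ] [0.8181 0.2844 0.0141]
```

View pics/t3.png

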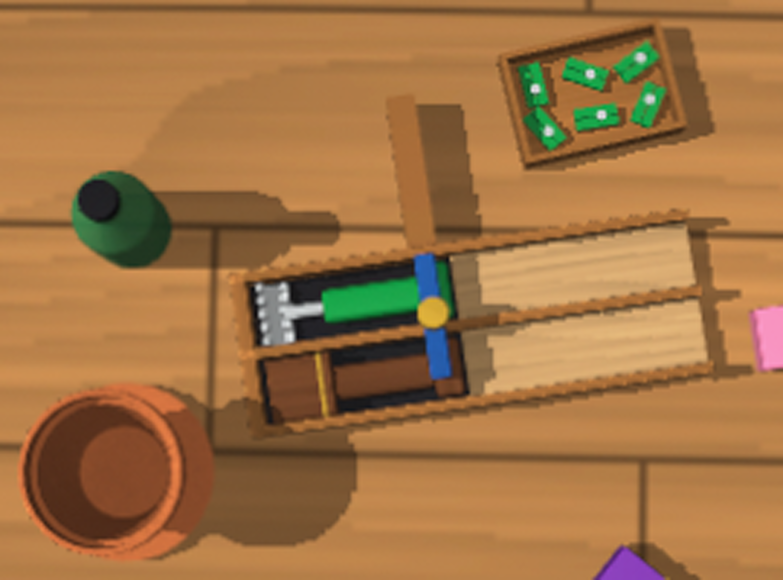

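The bar is shut over both handle ends, with the knob at (432,312), rack y = −7.4 mm. Both tools are seated and the pot, bottle and tray are undisturbed, so I'm handing in.

```bash
python3 -c "
from station import env; print(env.hand_in())"
```

```text
the job is handed in; nothing more can be done
None
```

The job is handed in at about 16 s: the last picture shows the rake and tamper flat in their cradles, the blue bar fully shut over both handle ends, and the pot, bottle and clip tray undisturbed; no verdict was returned.

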